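# Undock the filter cartridge from the spring-sleeve coupler

### The arm

A 6-joint arm with a two-finger parallel gripper is mounted at the origin on the work surface. World frame = base frame: x ahead of the robot, y to its left, z up, the work surface at z = 0. Lengths are in m, angles in rad, forces in N, time in s.
With the tool pointing down it reaches from about 0.3 to 0.775 m from the base axis. Payload 14.6 kg.
Tool frame: the origin (TCP) lies on the centre line of the jaws, within the pads' length; the fingertips stand 19 mm ahead of it and the grasp point (between the pads) is the TCP; y points along the fingers, x is the direction in which the jaws open and shut, and the axes are right-handed (so a half turn about y gives the same grasp; the last joint's range is limited). The gripper opens to 94 mm and grips with 3 to 60 N. Pads are 16 mm wide; open, the fingers measure 119 mm over their backs; the gripper's body (75 mm by 177 mm) begins 78 mm behind the grasp point.
Start: joints at [-1.332, 0.3, 1.521, -0, 1.321, -0.067], TCP at [0.166, -0.524, 0.224] pointing down, gripper open.
Joint ranges: [-3.03, 3.03], [-0.79, 2.21], [0.23, 2.52], [-1.04, 4.18], [0, 3.07], [-2.55, 2.55]. Speed limits (rad/s): [2.22, 2.22, 2.57, 3.14, 3.14, 3.14].

### API

Orientations are given as [roll, pitch, yaw] about the fixed x, y, z axes, in that order (R = Rz(yaw) Ry(pitch) Rx(roll)).
In Python, from station import get_obs, cams, workorder gives the robot as it stands.
- The arm moves only by the shell command python3 -m handwheel 'ROWS' [FORCE]. ROWS is JSON, a list of rows, each an object of numbers: "fingers": the opening, from -1 (shut) to 1 (fully open); "x", "y", "z": the shift along the tool's x, y, z in m; "spin": the turn about the tool's y in degrees. In form: [{"fingers": .., "x": .., "y": .., "z": .., "spin": ..}, ...]. A call has exactly 10 rows; each row is the pose to reach, as a shift and turn from the pose commanded when the call began, along the tool's axes at that moment; what a row does not reach only later rows make up. A row lasts 1/10 s, in which the tool goes at most 50 mm and 8.59 degrees, less where a joint would pass 70% of its speed; a pose out of reach is approached as far as the arm can. A call with a gripper value outside its range is refused whole. The fingers move at their own pace and stop on an object; FORCE is the grip in N (left out, the last holds). Time passes only in rows, so rows that repeat a pose let the fingers close, or fill a call up. It gives the time, the measured TCP pose, the force and the opening at its end, in the units of the state.
- get_obs(): the state, without advancing time (a new reading comes with each control period).
- cams.camera(name): name is "scene" or "top" or "wrist"; returns (picture, depth): 400x640x3 uint8, red, green, blue; 400x640 float32, m along the optical axis (not along the pixel's ray), 0 where there is no reading.
- cams.get_calibration(name): a dict with "fx", "fy", "cx", "cy" (pixels), "view" (4x4, takes a point from world to camera coordinates). Camera axes: x right, y down, z forward; pixel columns grow to the right and rows downward; lengths in m; the calibration is good to about 2 mm. A picture is of the moment at which its call begins: read the wrist's pose just before it. get_calibration takes no time and is no camera call; for the wrist camera it gives the pose at the moment of the call.
- workorder.hand_in(): hands the job in, once; it reports no verdict.
The state is a dict: "time_s": time; "qpos": joint angles; "joint_vel": joint speeds; "tau": joint torques, N m; "ee_pos": TCP position; "eef_rot": TCP orientation; "force": force on the tool from outside, world axes, zero at the start; "moment": the same for the moment, N m; "grip_width": finger opening in m.
Only numpy, scipy, OpenCV 4.12 (cv2) and the standard library are available. Lean on these libraries where they do the work, as an engineer would, in place of code of your own. Each camera call takes 0.05 s, during which the arm holds its last target. There are 200 camera calls.

### The job

Pull the coupler's spring sleeve fully back so that the filter cartridge pops loose, then let the sleeve spring fully forward again. Take the cartridge out of the dock and lower it upright into the storage stand with its nipple in the notch, letting go only when it stands on the stand's floor. Do not disturb the bottle, the beaker or the slide box.

Things in the scene. Friction and masses are not known exactly. Their poses are not given: they have to be found in the camera images.
- sleeve (a joint): travel of the coupler's spring sleeve in m: 0 = fully forward (rest), 0.016 = fully back (towards dock +x), at a stop. Its spring pushes it forward with 5 N at 0, 14 N at 0.016. Beyond about 0.006 the coupler unlocks and a spring plunger pushes the cartridge 20 mm out along dock -x in about 0.3 s; it stays standing in the channel.
- sleeve_mid (a point): middle of the steel sleeve, on its axis, 45 mm above the bench; moves with it. Level along dock x: 44 mm long, 38 mm diameter, a 4 mm wide rim of 44 mm diameter at each end (36 mm neck between). Free all round above the 8 mm thick dock base: fingers can reach down on both sides. x points backwards, the way it is pulled.
- dock: fixed grey dock, 185 by 70 mm. Origin on the bench below the coupler's mouth; x from the mouth back along the coupler, z up. Rear bracket x 76 to 101 mm, 70 mm high. Cartridge channel x -72 to -18 mm: floor 27 mm up, cheeks at its y sides 50 mm apart, 6 mm thick, 83 mm high (level with the docked cartridge's top), ends and top open.
- cartridge_center (a point): centre of the white loose cartridge, 28 mm above its underside; x to its nipple, z up. Base block 40 (x) by 44 (y) by 30 mm high, on it a grip block 30 (x) by 44 (y) by 26 mm high; y sides flush. 0.11 to 0.23 kg. Docked: axes as the dock's, centre at dock x -23 mm locked, -43 mm popped, 55 mm above the bench.
- grip_block (a point): centre of the cartridge's grip block, 43 mm above its underside. In the dock the cheeks cover the y sides, so only the grip block's x faces (30 mm apart) can be gripped. Popped loose, the nipple is 5 mm clear of the coupler and the cartridge lifts straight up.
- nipple_tip (a point): end of the cartridge's steel nipple: 13 mm diameter, projecting 18 mm from the middle of the +x face, axis 18 mm above the underside.
- bay_floor (a point): centre of the bay's floor in the fixed grey storage stand, 8 mm above the bench. Stored, the cartridge has its x along this x and its centre 28 mm above this point. The cheeks leave no room for fingers at its x faces: here it must be held by its y sides (44 mm apart), so it has to be put down and regripped.
- stand: the storage stand; origin below the bay's centre, on the bench. Base plate 90 (x) by 100 (y) by 8 mm; two cheeks 40 mm wide (y), 7 mm thick, tops 66 mm above the bench, 47 mm apart in x; the -x one solid, the +x one with a 20 mm wide notch from top to floor for the nipple. Open at the y sides.
- reagent_bottle: bystander: brown glass bottle with black cap, 48 mm diameter, 85 mm high; origin under its centre
- beaker: bystander: glass beaker, 68 mm diameter, 85 mm high; origin under its centre
- slide_box: bystander: white box 55 by 85 by 32 mm high; origin under its centre
Not all that is in view belongs to the job. Leave any black or yellow look-alike of the stand alone.

How it is judged:
On the way, in this order (a step that is already met when the one before it is completed fails the run):
1. the sleeve is pulled back at least 12 mm (value of joint sleeve above 0.012 m), for 0.05 s.
2. the sleeve is fully forward again and the cartridge has popped loose (value of joint sleeve below 0.002 m and x of cartridge_center in the frame of dock below -0.037 m), for 0.1 s.
3. the cartridge stands on the bay's floor while still held (x of cartridge_center in the frame of bay_floor between -0.008 and 0.008 m and y of cartridge_center in the frame of bay_floor between -0.008 and 0.008 m and z of cartridge_center in the frame of bay_floor between 0.025 and 0.031 m and angle between cartridge_center's own z axis and vertical below 0.1 rad and x of nipple_tip in the frame of bay_floor above 0.02 m and contact force between the fingers and cartridge above 0.5 N), for 0.1 s.
At the end, for the whole second after the job is handed in: The cartridge stands at rest in the stand's bay, its centre within 8 mm of the bay's middle in x and y and 25 to 31 mm above its floor, tilted less than 0.1 rad, nipple towards the notch, and the sleeve is within 2 mm of fully forward (x of cartridge_center in the frame of bay_floor between -0.008 and 0.008 m and y of cartridge_center in the frame of bay_floor between -0.008 and 0.008 m and z of cartridge_center in the frame of bay_floor between 0.025 and 0.031 m and angle between cartridge_center's own z axis and vertical below 0.1 rad and x of nipple_tip in the frame of bay_floor above 0.02 m and value of joint sleeve below 0.002 m and linear speed of cartridge below 0.02 m/s); the robot touches nothing.
It fails at once if the brown reagent bottle is moved more than 25 mm or tipped (distance of reagent_bottle from where it was at the start of the episode above 0.025 m or angle between reagent_bottle's own z axis and vertical above 0.3 rad).
It fails at once if the glass beaker is moved more than 25 mm or tipped (distance of beaker from where it was at the start of the episode above 0.025 m or angle between beaker's own z axis and vertical above 0.3 rad).
It fails at once if the slide box is moved more than 25 mm or tipped (distance of slide_box from where it was at the start of the episode above 0.025 m or angle between slide_box's own z axis and vertical above 0.3 rad).
It also fails if it takes over 64 s, if anything falls off the work surface, if the arm or the gripper's body presses on something with over 40 N, if the wrist force passes 120 N, or if a joint passes its speed limit or range.

## Working session

There is one attempt and no reset: what is moved stays moved. The work goes in short steps, Python scripts to look and compute and a shell command to move; the robot and the scene stay as the last step left them, time stands still between calls to the robot, and variables do not carry over. Pictures are saved under pics/ and viewed, about 8 in all and at most 12, crops included, and the job is handed in when it is done.

```bash
ls; mkdir -p pics; cat > h.py <<'E'
import numpy as np, cv2
from station import get_obs, cams
def grab(n):
    c=cams.get_calibration(n); p,d=cams.camera(n); return p,d,c
def pts(d,c):
    v,u=np.mgrid[:d.shape[0],:d.shape[1]]
    P=np.stack([(u-c['cx'])/c['fx']*d,(v-c['cy'])/c['fy']*d,d],-1)
    V=np.array(c['view']); return (P-V[:3,3])@V[:3,:3]
def proj(X,c):
    V=np.array(c['view']); p=V[:3,:3]@np.array(X)+V[:3,3]; return c['fx']*p[0]/p[2]+c['cx'],c['fy']*p[1]/p[2]+c['cy']
E
python3 - <<'E'
from h import *
o=get_obs(); print({k:np.round(v,3) for k,v in o.items()})
ims=[]
for n in('top','scene'):
    p,d,c=grab(n); np.savez(f'pics/{n}0.npz',p=p,d=d,view=c['view'],k=[c['fx'],c['fy'],c['cx'],c['cy']]); cv2.imwrite(f'pics/{n}0.png',p[:,:,::-1]); print(n,c['fx'],np.round(np.linalg.inv(c['view']),3).tolist())
E
```

```text
pics
{'time_s': np.float64(0.0), 'qpos': array([-1.332,  0.3  ,  1.522, -0.   ,  1.321, -0.067]), 'joint_vel': array([ 0.001,  0.001, -0.   ,  0.002, -0.   ,  0.001]), 'tau': array([-2.0000e-03, -5.3181e+01, -3.5274e+01,  7.1000e-02,  2.4000e-02,
       -0.0000e+00]), 'ee_pos': array([ 0.166, -0.524,  0.224]), 'eef_rot': array([-1.571e+00,  1.000e-03, -1.265e+00]), 'force': array([0.189, 0.296, 0.334]), 'moment': array([-0.028,  0.016,  0.011]), 'grip_width': np.float64(0.094)}
top 504.2098409665355 [[-0.012, -0.989, 0.147, 0.398], [-1.0, 0.016, 0.025, -0.014], [-0.027, -0.146, -0.989, 1.341], [0.0, 0.0, 0.0, 1.0]]
scene 479.1916763447846 [[0.022, 0.76, -0.649, 1.507], [1.0, -0.009, 0.023, -0.026], [0.012, -0.65, -0.76, 1.125], [0.0, 0.0, 0.0, 1.0]]
```

View pics/top0.png

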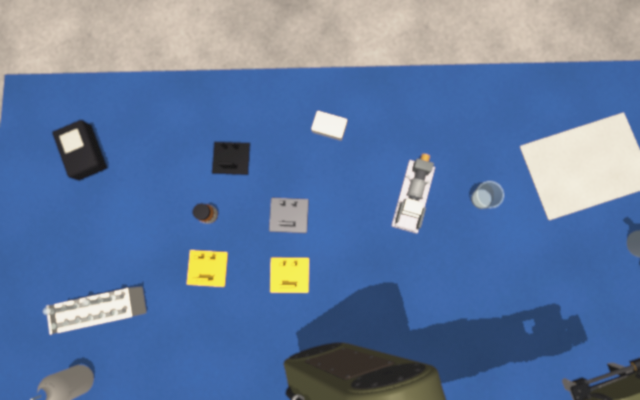

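View pics/scene0.png

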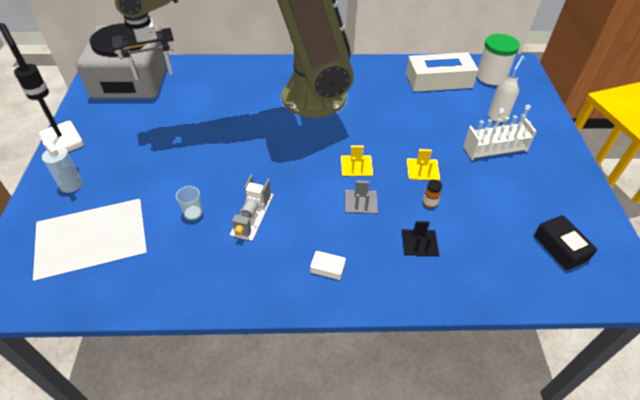

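Candidates in the top picture: grey stand (289,215), black look-alike (231,158), and yellow look-alikes (207,268) and (290,275). The description says grey, so I choose (289,215). The dock is at (413,196), with its orange end away from the robot. Next is a close crop and a measurement of both.

```bash
python3 - <<'E'
from h import *
z=np.load('pics/top0.npz'); c=dict(zip(['fx','fy','cx','cy'],z['k']));c['view']=z['view']
p,d=z['p'],z['d']; X=pts(d,c)
hsv=cv2.cvtColor(p,cv2.COLOR_RGB2HSV); nb=~((hsv[...,0]>100)&(hsv[...,0]<125)&(hsv[...,1]>130))
for n,(u0,u1,v0,v1) in dict(stand=(262,316,190,240),dock=(382,446,145,240),box=(305,355,105,145),beaker=(465,510,175,215),bottle=(188,222,198,228)).items():
    m=np.zeros_like(nb); m[v0:v1,u0:u1]=nb[v0:v1,u0:u1]; m&=d>0
    n_,l,s,_=cv2.connectedComponentsWithStats(m.astype(np.uint8)); m=l==1+np.argmax(s[1:,4])
    Q=X[m]; print(n,len(Q),'zpct',np.round(np.percentile(Q[:,2],[2,25,50,75,98]),3), 'mean',np.round(Q.mean(0),3))
    for lo,hi in [(-.01,.02),(.02,.04),(.04,.06),(.06,.1)]:
        q=Q[(Q[:,2]>lo)&(Q[:,2]<=hi)]
        if len(q)>15: r=cv2.minAreaRect((q[:,:2]*1000).astype(np.float32)); print('  ',lo,hi,len(q),np.round(np.array(r[0]),1),np.round(r[1],1),round(r[2],1))
a=cv2.resize(p[140:240,380:450],None,fx=5,fy=5,interpolation=cv2.INTER_CUBIC);b=cv2.resize(p[175:275,262:332],None,fx=5,fy=5,interpolation=cv2.INTER_CUBIC)
cv2.imwrite('pics/crop1.png',np.hstack([a,b])[:,:,::-1])
E
```

```text
stand 1408 zpct [-0.002  0.006  0.008  0.01   0.066] mean [0.537 0.135 0.011]
   -0.01 0.02 1300 [538.6 136.7] [106.3  97. ] 86.4
   0.02 0.04 21 [538.4 134.5] [39.1 60. ] 86.8
   0.04 0.06 21 [538.2 134. ] [38.3 60. ] 86.7
   0.06 0.1 66 [538.9 134.8] [39.1 61.2] 87.2
dock 2268 zpct [-0.002  0.008  0.037  0.066  0.086] mean [ 0.584 -0.195  0.039]
   -0.01 0.02 864 [ 597.5 -203.7] [ 82.3 221.9] 73.1
   0.02 0.04 282 [ 582.9 -193.8] [ 58.3 176. ] 74.5
   0.04 0.06 375 [ 595.3 -198.4] [ 58.5 193.5] 73.9
   0.06 0.1 747 [ 589.6 -198. ] [ 60.9 181.2] 73.9
box 857 zpct [-0.003  0.023  0.031  0.033  0.037] mean [0.778 0.024 0.025]
   -0.01 0.02 204 [785.5  25.4] [96.9 71.9] 72.4
   0.02 0.04 653 [779.   23.7] [86.2 56.1] 72.5
beaker 794 zpct [-0.002  0.005  0.034  0.069  0.088] mean [ 0.578 -0.385  0.038]
   -0.01 0.02 327 [ 585.8 -393.5] [76.8 92.8] 4.9
   0.02 0.04 102 [ 574.9 -376.4] [53.7 59.4] 22.3
   0.04 0.06 107 [ 575.7 -377.1] [56.4 60.9] 8.4
   0.06 0.1 258 [ 574.9 -377.7] [65.2 66.6] 18.5
bottle 437 zpct [-0.003  0.039  0.079  0.085  0.088] mean [0.54  0.343 0.06 ]
   -0.01 0.02 70 [542.5 356.8] [54.3 63. ] 31.4
   0.02 0.04 41 [537.8 335.5] [19.6 47.8] 67.1
   0.04 0.06 70 [538.  339.6] [28.  47.5] 62.4
   0.06 0.1 256 [543.1 347.3] [41. 44.] 39.2
```

View pics/crop1.png

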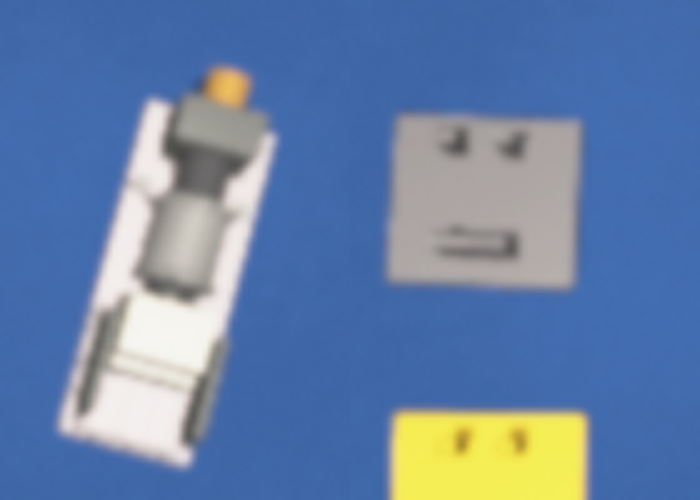

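The crop confirms both. The grey stand's split (notched) cheek is on the far side, so stand x is about world +x at yaw −3°. The dock's coupler points up and right, at yaw about −16°. Next I refine the dock origin from features.

```bash
python3 - <<'E'
from h import *
z=np.load('pics/top0.npz'); c=dict(zip(['fx','fy','cx','cy'],z['k']));c['view']=z['view']
p,d=z['p'],z['d']; X=pts(d,c)
Q=X[145:240,382:446].reshape(-1,3); Q=Q[(Q[:,2]>.004)&(Q[:,2]<.1)]
a=np.radians(-16.1); R=np.array([[np.cos(a),-np.sin(a)],[np.sin(a),np.cos(a)]]); 
L=(Q[:,:2]-[.59,-.198])@R*1000
for lo,hi in [(.004,.012),(.078,.09),(.066,.074),(.06,.068),(.05,.06)]:
    q=L[(Q[:,2]>lo)&(Q[:,2]<hi)]; print(lo,hi,len(q)); 
    print('  x',np.histogram(q[:,0],np.arange(-110,121,10))[0]); print('  y',np.histogram(q[:,1],np.arange(-45,46,5))[0])
print('x bins from -110 step 10, y from -45 step5')
q=L[(Q[:,2]>.078)]; 
print(cv2.minAreaRect(q.astype(np.float32)))
q=L[(Q[:,2]>.066)&(Q[:,2]<.074)&(L[:,0]>40)]; print(cv2.minAreaRect(q.astype(np.float32)))
q=L[(Q[:,2]>.055)&(Q[:,2]<.07)&(L[:,0]>-25)&(L[:,0]<40)]; print(np.round(np.percentile(q,[1,5,50,95,99],axis=0),1))
m=(Q[:,2]>.004)&(Q[:,2]<.012); print(cv2.minAreaRect(L[m].astype(np.float32)))
E
```

```text
0.004 0.012 855
  x [23 47 20 20 17 23 23 21 33 53 49 51 49 55 44 58 55 40 33 28 19 20 19]
  y [19 33 72 55 25  6  9  5  8  2  9 20 48 77 80 96 19 20]
0.078 0.09 319
  x [ 0  4 20 20 19 81 90 74 11  0  0  0  0  0  0  0  0  0  0  0  0  0  0]
  y [ 0  0  6 40 18 24 23 25 24 26 23 22 23 17 44  4  0  0]
0.066 0.074 207
  x [ 0  0  2  2  4 11  3  1  0  9  3  4  5 11  0  0 22 59 62  9  0  0  0]
  y [ 0  0  0  2 23 22 20 21 25 30 19 16 16  7  4  2  0  0]
0.06 0.068 248
  x [ 0  0  1  3  4 10  2  1  1 23 34 34 31 31  8  4 25 14 17  4  1  0  0]
  y [ 0  0  0  2  8 12 29 39 45 42 31 21  8  5  2  4  0  0]
0.05 0.06 307
  x [ 0  4  5  2 29 16  2  3  5 30 16 20 22 20 25 30 30  1  2 14 27  4  0]
  y [ 0  0  0  6 11 25 41 38 31 36 43 40 23  7  5  1  0  0]
x bins from -110 step 10, y from -45 step5
((-59.62023162841797, -0.3141136169433594), (60.712284088134766, 63.28963851928711), 89.47109985351562)
((66.34892272949219, -2.060762405395508), (45.68992614746094, 30.555131912231445), 89.21522521972656)
[[-23.7 -18.6]
 [-16.4 -15.8]
 [  8.8  -0.9]
 [ 34.7  13.8]
 [ 38.9  16.7]]
((6.172210693359375, -0.02313995361328125), (255.64596557617188, 168.98887634277344), 14.544944763183594)
```

```bash
R='x'; python3 -m handwheel '[{"fingers":1,"x":-0.01,"y":0,"z":0.03,"spin":3},{"fingers":1,"x":-0.03,"y":0,"z":0.08,"spin":8},{"fingers":1,"x":-0.05,"y":0,"z":0.13,"spin":14},{"fingers":1,"x":-0.065,"y":0,"z":0.18,"spin":20},{"fingers":1,"x":-0.08,"y":0,"z":0.22,"spin":26},{"fingers":1,"x":-0.1,"y":0,"z":0.27,"spin":30},{"fingers":1,"x":-0.11,"y":0,"z":0.32,"spin":34.3},{"fingers":1,"x":-0.13,"y":0,"z":0.36,"spin":34.3},{"fingers":1,"x":-0.145,"y":0,"z":0.41,"spin":34.3},{"fingers":1,"x":-0.16,"y":0,"z":0.45,"spin":34.3}]'; python3 - <<'E'
from h import *
o=get_obs(); print(np.round(o['ee_pos'],4),np.round(o['eef_rot'],3),np.round(o['qpos'],2),o['time_s'])
y=o['eef_rot'][2]; D=np.array([.5985,-.2018])-o['ee_pos'][:2]
print('dx',D@[np.cos(y),np.sin(y)],'dz',D@[-np.sin(y),np.cos(y)],'spin',np.degrees(y)+106.8)
E
```

```text
time_s: 1.1
ee_pos: [0.548, -0.2347, 0.2241]
eef_rot: [-1.571, 0.0, -1.863]
force: [-0.4, -0.6, 0.6]
grip_width: 0.0936
[ 0.548  -0.2347  0.2241] [-1.571  0.    -1.863] [-0.47  0.4   1.38 -0.    1.36  1.4 ] 1.1
dx -0.04608138587954974 dz 0.03883457446522508 spin 0.039191824135698994
```

```bash
python3 -m handwheel '[{"fingers":1,"x":-0.015,"y":0,"z":0.013,"spin":0},{"fingers":1,"x":-0.03,"y":0,"z":0.026,"spin":0},{"fingers":1,"x":-0.046,"y":0,"z":0.039,"spin":0},{"fingers":1,"x":-0.046,"y":0,"z":0.039,"spin":0},{"fingers":1,"x":-0.046,"y":0,"z":0.039,"spin":0},{"fingers":1,"x":-0.046,"y":0,"z":0.039,"spin":0},{"fingers":1,"x":-0.046,"y":0,"z":0.039,"spin":0},{"fingers":1,"x":-0.046,"y":0,"z":0.039,"spin":0},{"fingers":1,"x":-0.046,"y":0,"z":0.039,"spin":0},{"fingers":1,"x":-0.046,"y":0,"z":0.039,"spin":0}]'; python3 - <<'E'
from h import *
p,d,c=grab('wrist'); cv2.imwrite('pics/w1.png',p[:,:,::-1]); np.savez('pics/w1.npz',p=p,d=d,view=c['view'],k=[c['fx'],c['fy'],c['cx'],c['cy']])
o=get_obs(); print(np.round(o['ee_pos'],4),np.linalg.inv(c['view']).round(3).tolist())
X=pts(d,c); ok=(d>0)
a=np.radians(-16.8); R=np.array([[np.cos(a),-np.sin(a)],[np.sin(a),np.cos(a)]])
L=np.dstack([(X[...,:2]-[.5698,-.1931])@R*1000,X[...,2]*1000])
# top profile along dock axis
for x in range(-80,130,3):
    m=ok&(abs(L[...,0]-x)<1.5)&(abs(L[...,1])<4); 
    w=ok&(abs(L[...,0]-x)<1.5)&(L[...,2]>42)&(abs(L[...,1])<40)
    print(x,m.sum(), np.round(np.median(L[m][:,2]),1) if m.sum() else '', np.round(np.percentile(L[w][:,1],[1,99]),1) if w.sum()>5 else '')
E
```

```text
time_s: 2.1
ee_pos: [0.5971, -0.2038, 0.2245]
eef_rot: [-1.571, 0.0, -1.864]
force: [-0.4, -0.5, 0.5]
grip_width: 0.094
[ 0.5971 -0.2037  0.2245] [[-0.289, -0.925, -0.245, 0.667], [-0.957, 0.279, 0.074, -0.226], [-0.0, 0.256, -0.967, 0.384], [0.0, 0.0, 0.0, 1.0]]
-80 0  
-77 5 26.5 
-74 13 26.7 
-71 12 26.4 [-27.7  31.3]
-68 13 26.3 [-28.8  31.5]
-65 5 26.5 [-28.8  31.3]
-62 0  [-28.7  31.3]
-59 0  [-28.6  30.7]
-56 0  [-28.6  30.9]
-53 0  [-28.5  30.9]
-50 0  [-28.4  31.8]
-47 0  [-28.4  32. ]
-44 0  [-28.2  32. ]
-41 0  [-28.2  31.8]
-38 14 82.2 [-28.1  31.4]
-35 17 82.3 [-28.1  31.6]
-32 18 83.0 [-27.5  31. ]
-29 21 82.2 [-27.9  31.4]
-26 14 82.4 [-27.5  31. ]
-23 21 82.7 [-27.8  31.3]
-20 19 82.5 [-28.3  31.5]
-17 15 82.6 [-27.9  30.9]
-14 22 82.5 [-20.2  22.4]
-11 42 75.9 [-20.2  23.1]
-8 48 64.2 [-19.2  22.6]
-5 35 53.6 [-19.4  22.7]
-2 1 48.8 
1 14 58.0 [-11.2  14.2]
4 7 58.1 [-8.7 12.8]
7 14 66.0 [-19.2  22.1]
10 24 65.0 [-19.3  22.1]
13 18 63.3 [-17.   19.9]
16 19 62.7 [-17.   19.9]
19 18 62.8 [-16.9  19.8]
22 19 62.8 [-16.9  19.7]
25 21 63.0 [-16.9  19.6]
28 16 63.3 [-16.8  19.6]
31 19 63.2 [-16.8  19.5]
34 21 63.2 [-16.7  19.4]
37 19 62.7 [-16.7  19.3]
40 16 62.6 [-16.6  19.3]
43 21 62.9 [-16.6  19.2]
46 195 329.4 [-39.8  13.3]
49 222 329.6 [-39.4  35.2]
52 775 335.9 [-39.3  39.2]
55 542 319.3 [-39.1  39.3]
58 247 316.9 [-39.2  38.9]
61 18 58.2 [-12.   14.6]
64 21 58.2 [-12.   14.6]
67 21 57.7 [-12.   14.5]
70 21 58.2 [-12.   14.5]
73 18 58.3 [-11.9  14.4]
76 16 67.9 [-20.   22.1]
79 16 68.9 [-20.5  23.7]
82 20 69.6 [-20.6  23.7]
85 21 69.9 [-20.5  23.1]
88 21 69.6 [-20.2  23.5]
91 22 69.3 [-20.4  23.5]
94 21 69.4 [-21.2  23.3]
97 27 69.2 [-20.7  23.3]
100 27 67.9 [-20.2  22.4]
103 21 54.8 [-8.5 12. ]
106 21 55.2 [-8.5 11.9]
109 21 55.1 [-8.5 11.9]
112 18 55.4 [-8.4 11.9]
115 21 55.3 [-8.4 11.8]
118 21 55.0 [-8.4 11.8]
121 10 55.0 [-9.1 11.8]
124 5 -0.7 
127 18 -0.8
```

View pics/w1.png

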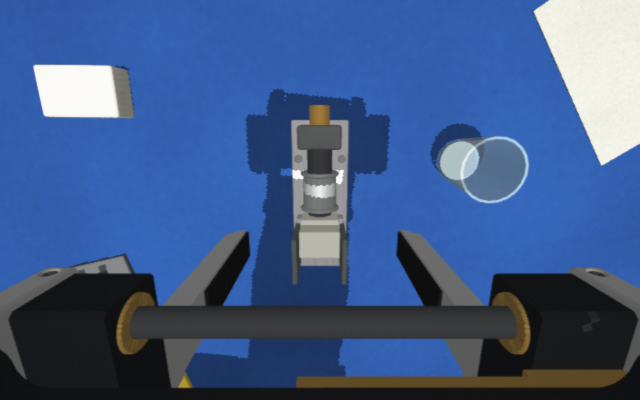

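The wrist view shows the dock at (320,190) and the sleeve's neck at about (320,190), with the beaker at (480,170) well clear. The sleeve spans dock x of about 6 to 50, so I descend with the pads near the rear of the neck.

```bash
python3 -m handwheel '[{"fingers":1,"x":-0.0035,"y":0.02,"z":0.007,"spin":0},{"fingers":1,"x":-0.0035,"y":0.05,"z":0.007,"spin":0},{"fingers":1,"x":-0.0035,"y":0.08,"z":0.007,"spin":0},{"fingers":1,"x":-0.0035,"y":0.11,"z":0.007,"spin":0},{"fingers":1,"x":-0.0035,"y":0.135,"z":0.007,"spin":0},{"fingers":1,"x":-0.0035,"y":0.155,"z":0.007,"spin":0},{"fingers":1,"x":-0.0035,"y":0.17,"z":0.007,"spin":0},{"fingers":1,"x":-0.0035,"y":0.18,"z":0.007,"spin":0},{"fingers":1,"x":-0.0035,"y":0.18,"z":0.007,"spin":0},{"fingers":1,"x":-0.0035,"y":0.18,"z":0.007,"spin":0}]'
python3 -m handwheel '[{"fingers":0.2,"x":0,"y":0,"z":0,"spin":0},{"fingers":-0.1,"x":0,"y":0,"z":0,"spin":0},{"fingers":-0.3,"x":0,"y":0,"z":0,"spin":0},{"fingers":-0.4,"x":0,"y":0,"z":0,"spin":0},{"fingers":-0.4,"x":0,"y":0,"z":0,"spin":0},{"fingers":-0.4,"x":0,"y":0,"z":0,"spin":0},{"fingers":-0.4,"x":0,"y":0,"z":0,"spin":0},{"fingers":-0.4,"x":0,"y":0,"z":0,"spin":0},{"fingers":-0.4,"x":0,"y":0,"z":0,"spin":0},{"fingers":-0.4,"x":0,"y":0,"z":0,"spin":0}]' 25
```

```text
time_s: 3.15
ee_pos: [0.6052, -0.2025, 0.0452]
eef_rot: [-1.57, -0.0, -1.864]
force: [0.0, -0.7, 1.0]
grip_width: 0.0942
time_s: 4.15
ee_pos: [0.605, -0.202, 0.0444]
eef_rot: [-1.571, 0.0, -1.863]
force: [1.7, 4.5, -0.7]
grip_width: 0.038
```

```bash
python3 -m handwheel '[{"fingers":-0.5,"x":0,"y":0,"z":0.003,"spin":0},{"fingers":-0.5,"x":0,"y":0,"z":0.006,"spin":0},{"fingers":-0.5,"x":0,"y":0,"z":0.009,"spin":0},{"fingers":-0.5,"x":0,"y":0,"z":0.012,"spin":0},{"fingers":-0.5,"x":0,"y":0,"z":0.014,"spin":0},{"fingers":-0.5,"x":0,"y":0,"z":0.016,"spin":0},{"fingers":-0.5,"x":0,"y":0,"z":0.016,"spin":0},{"fingers":-0.5,"x":0,"y":0,"z":0.016,"spin":0},{"fingers":-0.5,"x":0,"y":0,"z":0.016,"spin":0},{"fingers":-0.5,"x":0,"y":0,"z":0.016,"spin":0}]' 30
```

```text
time_s: 5.15
ee_pos: [0.6188, -0.2062, 0.0443]
eef_rot: [-1.575, 0.0, -1.863]
force: [-12.2, 7.6, 7.6]
grip_width: 0.0372
```

```bash
python3 -m handwheel '[{"fingers":-0.5,"x":0,"y":0,"z":0.001,"spin":0},{"fingers":-0.5,"x":0,"y":0,"z":0.002,"spin":0},{"fingers":-0.5,"x":0,"y":0,"z":0.003,"spin":0},{"fingers":-0.5,"x":0,"y":0,"z":0.004,"spin":0},{"fingers":-0.5,"x":0,"y":0,"z":0.004,"spin":0},{"fingers":-0.5,"x":0,"y":0,"z":0.004,"spin":0},{"fingers":-0.5,"x":0,"y":0,"z":0.004,"spin":0},{"fingers":-0.5,"x":0,"y":0,"z":0.004,"spin":0},{"fingers":-0.5,"x":0,"y":0,"z":0.004,"spin":0},{"fingers":-0.5,"x":0,"y":0,"z":0.004,"spin":0}]' 30
```

```text
time_s: 6.15
ee_pos: [0.6207, -0.2068, 0.0441]
eef_rot: [-1.581, 0.001, -1.863]
force: [-28.2, 13.0, 18.0]
grip_width: 0.0375
```

The force rises sharply, so the sleeve is at its stop. I now ease it forward, release it, and lift.

```bash
python3 -m handwheel '[{"fingers":-0.5,"x":0,"y":0,"z":-0.004,"spin":0},{"fingers":-0.5,"x":0,"y":0,"z":-0.008,"spin":0},{"fingers":-0.5,"x":0,"y":0,"z":-0.012,"spin":0},{"fingers":-0.5,"x":0,"y":0,"z":-0.016,"spin":0},{"fingers":-0.5,"x":0,"y":0,"z":-0.018,"spin":0},{"fingers":0.2,"x":0,"y":0,"z":-0.018,"spin":0},{"fingers":0.6,"x":0,"y":0,"z":-0.018,"spin":0},{"fingers":0.6,"x":0,"y":0,"z":-0.018,"spin":0},{"fingers":0.6,"x":0,"y":0,"z":-0.018,"spin":0},{"fingers":0.6,"x":0,"y":0,"z":-0.018,"spin":0}]' 30
python3 -m handwheel '[{"fingers":0.6,"x":0,"y":-0.02,"z":0,"spin":0},{"fingers":0.6,"x":0,"y":-0.05,"z":0,"spin":0},{"fingers":0.6,"x":0,"y":-0.09,"z":0,"spin":0},{"fingers":0.6,"x":0,"y":-0.13,"z":-0.03,"spin":0},{"fingers":0.6,"x":0,"y":-0.15,"z":-0.07,"spin":-8},{"fingers":0.6,"x":0,"y":-0.15,"z":-0.08,"spin":-16},{"fingers":0.6,"x":0,"y":-0.15,"z":-0.08,"spin":-24},{"fingers":0.6,"x":0,"y":-0.15,"z":-0.08,"spin":-32},{"fingers":0.6,"x":0,"y":-0.15,"z":-0.08,"spin":-40},{"fingers":0.6,"x":0,"y":-0.15,"z":-0.08,"spin":-48}]'
python3 -m handwheel '[{"fingers":0.3,"x":0,"y":0,"z":0,"spin":-8},{"fingers":0.2,"x":0,"y":0,"z":0,"spin":-16},{"fingers":0.15,"x":0,"y":0,"z":0,"spin":-24},{"fingers":0.15,"x":0,"y":0,"z":0,"spin":-32},{"fingers":0.15,"x":0,"y":0,"z":0,"spin":-40},{"fingers":0.15,"x":0,"y":0,"z":0,"spin":-42},{"fingers":0.15,"x":0,"y":0,"z":0,"spin":-42},{"fingers":0.15,"x":0,"y":0,"z":0,"spin":-42},{"fingers":0.15,"x":0,"y":0,"z":0,"spin":-42},{"fingers":0.15,"x":0,"y":0,"z":0,"spin":-42}]'
python3 - <<'E'
from h import *
p,d,c=grab('wrist'); cv2.imwrite('pics/w2.png',p[:,:,::-1])
o=get_obs(); print(np.round(o['ee_pos'],4),np.round(o['eef_rot'],3),np.round(o['qpos'],2),o['grip_width'])
X=pts(d,c); ok=(d>0)
a=np.radians(-16.8); R=np.array([[np.cos(a),-np.sin(a)],[np.sin(a),np.cos(a)]])
L=np.dstack([(X[...,:2]-[.5702,-.1919])@R*1000,X[...,2]*1000])
for x in range(-80,110,3):
    m=ok&(abs(L[...,0]-x)<1.5)&(abs(L[...,1])<4)&(L[...,2]<100); 
    w=ok&(abs(L[...,0]-x)<1.5)&(L[...,2]>60)&(abs(L[...,1])<40)&(L[...,2]<100)
    print(x,m.sum(), np.round(np.median(L[m][:,2]),1) if m.sum() else '', np.round(np.percentile(L[w][:,1],[1,99]),1) if w.sum()>5 else '')
E
```

```text
time_s: 7.15
ee_pos: [0.6068, -0.2031, 0.0444]
eef_rot: [-1.571, -0.0, -1.864]
force: [-0.9, 0.3, -0.3]
grip_width: 0.0736
time_s: 8.15
ee_pos: [0.5302, -0.1798, 0.1946]
eef_rot: [-1.571, -0.0, -1.02]
force: [0.7, 0.3, -0.0]
grip_width: 0.0752
time_s: 9.15
ee_pos: [0.5302, -0.1798, 0.1944]
eef_rot: [-1.571, 0.0, -0.294]
force: [0.2, -0.3, -0.5]
grip_width: 0.0544
[ 0.5302 -0.1798  0.1944] [-1.571 -0.    -0.293] [-0.39  0.35  1.53 -0.    1.26 -0.1 ] 0.05412096776528272
-80 9 0.1 
-77 6 26.3 
-74 15 26.5 
-71 21 26.6 [-29.4  30.6]
-68 21 26.6 [-29.2  30.8]
-65 8 55.2 [-29.9  30.7]
-62 23 56.2 [-29.6  30.6]
-59 9 82.1 [-29.5  30.5]
-56 24 82.5 [-29.4  30.6]
-53 32 82.5 [-29.5  30.6]
-50 24 82.2 [-29.   30.6]
-47 25 82.5 [-29.4  30.7]
-44 24 82.4 [-29.5  30.5]
-41 25 82.4 [-29.2  30.5]
-38 32 82.3 [-29.3  30.5]
-35 25 82.2 [-29.7  30.6]
-32 24 82.3 [-29.4  30.4]
-29 16 81.8 [-29.3  30.5]
-26 24 56.5 [-29.6  30.6]
-23 12 47.6 [-29.7  30.6]
-20 33 46.4 [-29.3  30.5]
-17 33 46.1 
-14 30 46.6 
-11 30 50.1 
-8 31 50.0 
-5 33 48.4 
-2 39 48.7 
1 43 47.6 
4 29 58.5 [-12.7  12.3]
7 27 65.8 [-14.7  14.9]
10 19 63.9 [-11.1  12.6]
13 24 62.8 [-10.1  10.9]
16 24 62.8 [-10.4   9.9]
19 23 63.0 [-9.8  9.9]
22 23 63.1 [-9.8 10.3]
25 23 63.0 [-11.4  11.2]
28 22 63.3 [-10.3  10.3]
31 23 63.2 [-9.8  9.9]
34 22 63.1 [-10.3  10.6]
37 23 63.1 [-9.7 10.8]
40 21 62.9 [-9.1 10.3]
43 25 63.1 [-10.2  10.2]
46 30 65.6 [-12.6  15.8]
49 9 65.6 [-13.9  14.6]
52 18 58.4 
55 24 58.0 
58 21 58.1 
61 22 58.3 
64 22 58.1 
67 22 58.1 
70 23 58.1 
73 23 57.9 
76 59 64.8 [-21.4  22.1]
79 24 69.0 [-22.1  22.9]
82 25 69.3 [-22.   22.9]
85 26 69.1 [-22.1  23. ]
88 27 69.4 [-21.7  22.9]
91 23 69.4 [-22.1  22.9]
94 28 69.2 [-22.   22.9]
97 21 69.5 [-21.8  22.9]
100 7 68.6 [-20.6  21.6]
103 0  
106 11 55.2 
109 19 55.2
```

View pics/w2.png

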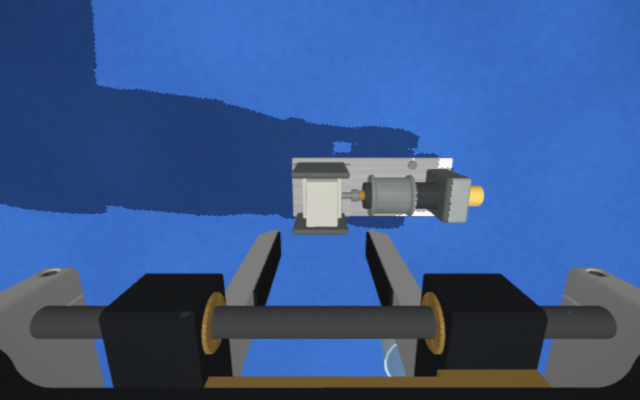

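The cartridge has popped (grip block centre at dock x of about −43.5) and the sleeve is fully forward (6 to 50). I now grip the x faces and lift.

```bash
python3 -m handwheel '[{"fingers":0.15,"x":-0.0015,"y":0.03,"z":0.0005,"spin":0},{"fingers":0.15,"x":-0.0015,"y":0.06,"z":0.0005,"spin":0},{"fingers":0.15,"x":-0.0015,"y":0.08,"z":0.0005,"spin":0},{"fingers":0.15,"x":-0.0015,"y":0.095,"z":0.0005,"spin":0},{"fingers":0.15,"x":-0.0015,"y":0.107,"z":0.0005,"spin":0},{"fingers":0.15,"x":-0.0015,"y":0.114,"z":0.0005,"spin":0},{"fingers":0.15,"x":-0.0015,"y":0.114,"z":0.0005,"spin":0},{"fingers":0.15,"x":-0.0015,"y":0.114,"z":0.0005,"spin":0},{"fingers":0.15,"x":-0.0015,"y":0.114,"z":0.0005,"spin":0},{"fingers":0.15,"x":-0.0015,"y":0.114,"z":0.0005,"spin":0}]'
python3 -m handwheel '[{"fingers":-0.1,"x":0,"y":0,"z":0,"spin":0},{"fingers":-0.3,"x":0,"y":0,"z":0,"spin":0},{"fingers":-0.5,"x":0,"y":0,"z":0,"spin":0},{"fingers":-0.7,"x":0,"y":0,"z":0,"spin":0},{"fingers":-0.7,"x":0,"y":0,"z":0,"spin":0},{"fingers":-0.7,"x":0,"y":0,"z":0,"spin":0},{"fingers":-0.7,"x":0,"y":0,"z":0,"spin":0},{"fingers":-0.7,"x":0,"y":0,"z":0,"spin":0},{"fingers":-0.7,"x":0,"y":0,"z":0,"spin":0},{"fingers":-0.7,"x":0,"y":0,"z":0,"spin":0}]' 30
```

```text
time_s: 10.2
ee_pos: [0.5291, -0.179, 0.0811]
eef_rot: [-1.571, -0.001, -0.293]
force: [0.3, 0.6, 0.1]
grip_width: 0.0541
time_s: 11.2
ee_pos: [0.5289, -0.1789, 0.0805]
eef_rot: [-1.571, -0.0, -0.293]
force: [0.8, -0.8, 1.3]
grip_width: 0.0297
```

```bash
python3 -m handwheel '[{"fingers":-0.7,"x":0,"y":-0.01,"z":0,"spin":0},{"fingers":-0.7,"x":0,"y":-0.03,"z":0,"spin":0},{"fingers":-0.7,"x":0,"y":-0.05,"z":0,"spin":0},{"fingers":-0.7,"x":0,"y":-0.07,"z":0,"spin":0},{"fingers":-0.7,"x":0,"y":-0.08,"z":0,"spin":0},{"fingers":-0.7,"x":-0.018,"y":-0.08,"z":0.035,"spin":-3},{"fingers":-0.7,"x":-0.036,"y":-0.08,"z":0.07,"spin":-7},{"fingers":-0.7,"x":-0.055,"y":-0.08,"z":0.105,"spin":-11},{"fingers":-0.7,"x":-0.074,"y":-0.08,"z":0.144,"spin":-13.6},{"fingers":-0.7,"x":-0.074,"y":-0.08,"z":0.144,"spin":-13.6}]'
python3 -m handwheel '[{"fingers":-0.7,"x":0,"y":0,"z":0,"spin":0},{"fingers":-0.7,"x":0,"y":0.03,"z":0,"spin":0},{"fingers":-0.7,"x":0,"y":0.06,"z":0,"spin":0},{"fingers":-0.7,"x":0,"y":0.08,"z":0,"spin":0},{"fingers":-0.7,"x":0,"y":0.09,"z":0,"spin":0},{"fingers":-0.7,"x":0,"y":0.098,"z":0,"spin":0},{"fingers":-0.7,"x":0,"y":0.102,"z":0,"spin":0},{"fingers":-0.7,"x":0,"y":0.104,"z":0,"spin":0},{"fingers":-0.7,"x":0,"y":0.104,"z":0,"spin":0},{"fingers":-0.7,"x":0,"y":0.104,"z":0,"spin":0}]'
python3 - <<'E'
from h import *
p,d,c=grab('scene'); cv2.imwrite('pics/s2.png',cv2.resize(p[120:300,180:420],None,fx=3,fy=3)[:,:,::-1])
E
```

```text
time_s: 12.2
ee_pos: [0.4986, -0.0159, 0.1604]
eef_rot: [-1.57, 0.001, -0.05]
force: [0.4, -1.2, -2.9]
grip_width: 0.0298
time_s: 13.2
ee_pos: [0.4999, -0.0197, 0.057]
eef_rot: [-1.571, -0.001, -0.056]
force: [0.7, -0.0, -1.9]
grip_width: 0.0296
```

View pics/s2.png

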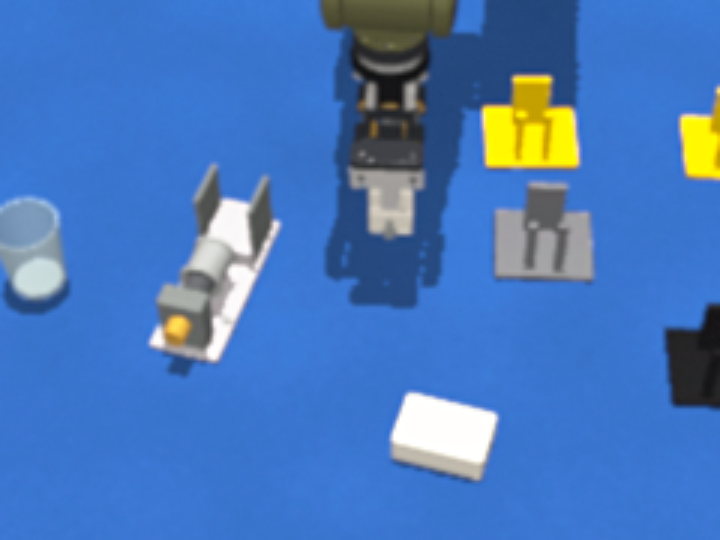

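The cartridge is held, upright at (390,205) in the crop, with its nipple pointing to +x. It is still about 3 mm above the bench, so I lower it until it touches.

```bash
python3 -m handwheel '[{"fingers":-0.7,"x":0,"y":0.001,"z":0,"spin":0},{"fingers":-0.7,"x":0,"y":0.002,"z":0,"spin":0},{"fingers":-0.7,"x":0,"y":0.003,"z":0,"spin":0},{"fingers":-0.7,"x":0,"y":0.004,"z":0,"spin":0},{"fingers":-0.7,"x":0,"y":0.004,"z":0,"spin":0},{"fingers":-0.7,"x":0,"y":0.004,"z":0,"spin":0},{"fingers":-0.7,"x":0,"y":0.004,"z":0,"spin":0},{"fingers":-0.7,"x":0,"y":0.004,"z":0,"spin":0},{"fingers":-0.7,"x":0,"y":0.004,"z":0,"spin":0},{"fingers":-0.7,"x":0,"y":0.004,"z":0,"spin":0}]'
```

```text
time_s: 14.25
ee_pos: [0.4997, -0.0196, 0.0534]
eef_rot: [-1.571, -0.0, -0.055]
force: [-5.7, 0.6, 13.6]
grip_width: 0.0296
```

```bash
python3 -m handwheel '[{"fingers":-0.2,"x":0,"y":-0.001,"z":0,"spin":0},{"fingers":0.1,"x":0,"y":-0.001,"z":0,"spin":0},{"fingers":0.15,"x":0,"y":-0.001,"z":0,"spin":0},{"fingers":0.15,"x":0,"y":-0.001,"z":0,"spin":0},{"fingers":0.15,"x":0,"y":-0.02,"z":0,"spin":0},{"fingers":0.15,"x":0,"y":-0.05,"z":0,"spin":0},{"fingers":0.15,"x":0,"y":-0.08,"z":0,"spin":0},{"fingers":0.3,"x":0,"y":-0.11,"z":0,"spin":8},{"fingers":0.5,"x":0,"y":-0.12,"z":0,"spin":16},{"fingers":0.6,"x":0,"y":-0.12,"z":0,"spin":24}]'
python3 -m handwheel '[{"fingers":0.7,"x":0,"y":0,"z":0,"spin":8},{"fingers":0.7,"x":0,"y":0,"z":0,"spin":16},{"fingers":0.7,"x":0,"y":0,"z":0,"spin":24},{"fingers":0.7,"x":0,"y":0,"z":0,"spin":32},{"fingers":0.7,"x":0,"y":0,"z":0,"spin":40},{"fingers":0.7,"x":0,"y":0,"z":0,"spin":48},{"fingers":0.7,"x":0,"y":0,"z":0,"spin":56},{"fingers":0.7,"x":0,"y":0,"z":0,"spin":64},{"fingers":0.7,"x":0,"y":0,"z":0,"spin":66},{"fingers":0.7,"x":0,"y":0,"z":0,"spin":66}]'
cat > m.py <<'E'
from h import *
import sys
p,d,c=grab('wrist'); cv2.imwrite(f'pics/{sys.argv[1]}.png',p[:,:,::-1])
o=get_obs(); print(np.round(o['ee_pos'],4),np.round(o['eef_rot'],4),np.round(o['qpos'],2),o['grip_width'],o['time_s'])
X=pts(d,c); ok=(d>0)
def rect(m,n):
    m=m.astype(np.uint8); k,l,s,_=cv2.connectedComponentsWithStats(m)
    if k<2: return print(n,'none')
    Q=X[l==1+np.argmax(s[1:,4])]; r=cv2.minAreaRect((Q[:,:2]*1000).astype(np.float32)); print(n,len(Q),np.round(r[0],1),np.round(r[1],1),round(r[2],2),'z',np.median(Q[:,2]).round(4))
near=lambda x,y,r:(abs(X[...,0]-x)<r)&(abs(X[...,1]-y)<r)&ok
rect(near(.50,-.02,.06)&(X[...,2]>.050)&(X[...,2]<.062),'grip top')
rect(near(.5385,.1345,.08)&(X[...,2]>.0045)&(X[...,2]<.012),'stand base')
q=X[near(.5385,.1345,.06)&(X[...,2]>.062)&(X[...,2]<.07)]
if len(q)>10: r=cv2.minAreaRect((q[:,:2]*1000).astype(np.float32)); print('cheeks',len(q),np.round(r[0],1),np.round(r[1],1),round(r[2],2))
E
python3 m.py w3
```

```text
time_s: 15.25
ee_pos: [0.5003, -0.0197, 0.1743]
eef_rot: [-1.57, -0.003, -0.48]
force: [-0.9, 0.4, -1.2]
grip_width: 0.0734
time_s: 16.25
ee_pos: [0.4996, -0.0197, 0.1723]
eef_rot: [-1.571, 0.0, -1.627]
force: [-0.6, 0.4, -0.7]
grip_width: 0.0796
[ 0.4996 -0.0196  0.1724] [-1.5710e+00  1.0000e-04 -1.6252e+00] [-0.11  0.24  1.72  0.    1.18  1.51] 0.07979200257756838 16.3
grip top 1438 [499.  -19.8] [43.2 30.4] 86.7 z 0.0553
stand base 6373 [537.7 137.3] [101.1  90. ] 86.51 z 0.0074
cheeks 569 [537.9 136.9] [40.7 60.6] 86.75
```

View pics/w3.png

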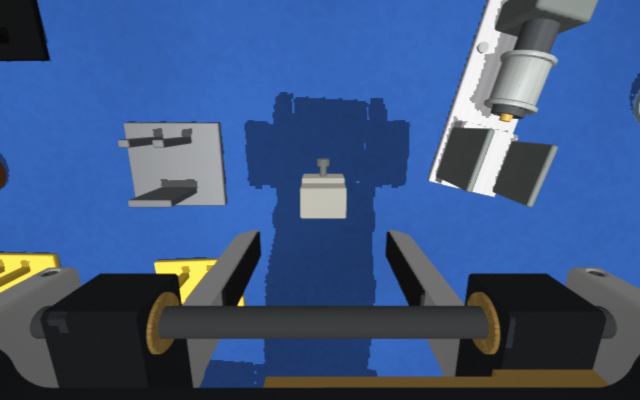

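The cartridge stands upright at (322,197) with its nipple pointing to +x, and its yaw matches the stand's. The stand is clear at (175,165). I regrip by the y sides.

```bash
python3 -m handwheel '[{"fingers":0.7,"x":0,"y":0.03,"z":-0.0005,"spin":0.2},{"fingers":0.7,"x":0,"y":0.06,"z":-0.0005,"spin":0.2},{"fingers":0.7,"x":0,"y":0.09,"z":-0.0005,"spin":0.2},{"fingers":0.7,"x":0,"y":0.11,"z":-0.0005,"spin":0.2},{"fingers":0.7,"x":0,"y":0.125,"z":-0.0005,"spin":0.2},{"fingers":0.7,"x":0,"y":0.135,"z":-0.0005,"spin":0.2},{"fingers":0.7,"x":0,"y":0.142,"z":-0.0005,"spin":0.2},{"fingers":0.3,"x":0,"y":0.142,"z":-0.0005,"spin":0.2},{"fingers":0.1,"x":0,"y":0.142,"z":-0.0005,"spin":0.2},{"fingers":0,"x":0,"y":0.142,"z":-0.0005,"spin":0.2}]'
python3 -m handwheel '[{"fingers":-0.1,"x":0,"y":0,"z":0,"spin":0},{"fingers":-0.2,"x":0,"y":0,"z":0,"spin":0},{"fingers":-0.4,"x":0,"y":0,"z":0,"spin":0},{"fingers":-0.4,"x":0,"y":0,"z":0,"spin":0},{"fingers":-0.4,"x":0,"y":0,"z":0,"spin":0},{"fingers":-0.4,"x":0,"y":0,"z":0,"spin":0},{"fingers":-0.4,"x":0,"y":0,"z":0,"spin":0},{"fingers":-0.4,"x":0,"y":-0.02,"z":0,"spin":0},{"fingers":-0.4,"x":0,"y":-0.06,"z":0,"spin":0},{"fingers":-0.4,"x":0,"y":-0.1,"z":0,"spin":0}]' 30; python3 m.py w4
```

```text
time_s: 17.3
ee_pos: [0.4995, -0.0197, 0.0311]
eef_rot: [-1.57, -0.0, -1.63]
force: [0.3, -0.4, -0.4]
grip_width: 0.0595
time_s: 18.3
ee_pos: [0.4984, -0.0195, 0.131]
eef_rot: [-1.573, 0.0, -1.63]
force: [0.5, -0.7, -1.2]
grip_width: 0.0437
[ 0.5012 -0.0198  0.1378] [-1.5635e+00 -3.0000e-04 -1.6297e+00] [-0.11  0.28  1.76  0.    1.09  1.52] 0.04395778313858258 18.35
grip top none
stand base 8275 [537.4 136.9] [100.8  89.9] 86.61 z 0.0074
cheeks 770 [537.9 136.7] [41.  60.6] 86.25
```

```bash
python3 -m handwheel '[{"fingers":-0.4,"x":-0.015,"y":-0.005,"z":0.003,"spin":0},{"fingers":-0.4,"x":-0.04,"y":-0.005,"z":0.007,"spin":0},{"fingers":-0.4,"x":-0.07,"y":-0.005,"z":0.013,"spin":0},{"fingers":-0.4,"x":-0.1,"y":-0.005,"z":0.018,"spin":0},{"fingers":-0.4,"x":-0.125,"y":-0.005,"z":0.023,"spin":0},{"fingers":-0.4,"x":-0.145,"y":-0.005,"z":0.027,"spin":0},{"fingers":-0.4,"x":-0.155,"y":-0.005,"z":0.029,"spin":0},{"fingers":-0.4,"x":-0.1586,"y":-0.005,"z":0.0294,"spin":0},{"fingers":-0.4,"x":-0.1586,"y":-0.005,"z":0.0294,"spin":0},{"fingers":-0.4,"x":-0.1586,"y":-0.005,"z":0.0294,"spin":0}]'; python3 - <<'E'
from h import *
p,d,c=grab('wrist'); o=get_obs(); print(np.round(o['ee_pos'],4),np.round(o['eef_rot'],4))
cv2.imwrite('pics/w5.png',p[:,:,::-1]); X=pts(d,c); ok=d>0
a=np.radians(-3.4); R=np.array([[np.cos(a),-np.sin(a)],[np.sin(a),np.cos(a)]])
L=np.dstack([(X[...,:2]-[.5378,.1369])@R*1000,X[...,2]*1000])
for n,lo,hi in(('cheek tops',62,69),('base',4,11),('grip top',155-0,166)):
    m=ok&(L[...,2]>lo)&(L[...,2]<hi)&(abs(L[...,0])<60)&(abs(L[...,1])<60); q=L[m]
    if len(q): print(n,len(q),np.percentile(q,[1,50,99],axis=0).round(1).tolist())
m=ok&(L[...,2]>75)&(abs(L[...,0])<60)&(abs(L[...,1])<30); print(np.histogram(L[m][:,2],np.arange(75,260,5)))
E
```

```text
time_s: 19.35
ee_pos: [0.5377, 0.1362, 0.1354]
eef_rot: [-1.571, -0.0, -1.63]
force: [0.2, -0.3, -1.9]
grip_width: 0.0439
[0.5377 0.1362 0.1354] [-1.5709e+00 -1.0000e-04 -1.6306e+00]
cheek tops 226 [[24.2, -19.2, 62.5], [27.5, -9.8, 65.1], [30.4, 19.7, 66.5]]
base 5215 [[-29.3, -48.8, 5.5], [18.0, 2.4, 7.4], [44.6, 49.3, 9.0]]
grip top 5721 [[-14.4, -32.1, 155.5], [3.0, -1.2, 159.9], [14.9, 30.4, 165.1]]
(array([   0,    0,    0,    0,    0,    9,  125,  119,  181,  388,  590,
        970,  293,  357,  381,  433, 3096, 2408,  297,  314,  333,  352,
        395,  308,  214,  129,  253,  330,  629, 1162, 4095, 5203, 5283,
       2115, 3668,    0]), array([ 75,  80,  85,  90,  95, 100, 105, 110, 115, 120, 125, 130, 135,
       140, 145, 150, 155, 160, 165, 170, 175, 180, 185, 190, 195, 200,
       205, 210, 215, 220, 225, 230, 235, 240, 245, 250, 255]))
```

View pics/w5.png

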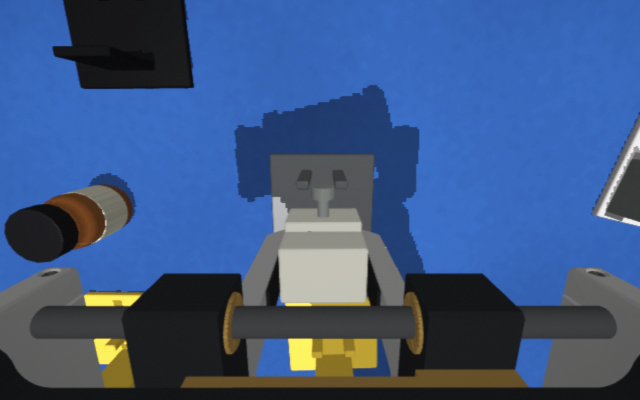

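The grip block is within 0.3 mm of the bay centre in x and 0.7 mm in y. The nipple at (322,195) lines up with the notch between the cheeks at (305,180) and (340,180). I lower it.

```bash
python3 -m handwheel '[{"fingers":-0.4,"x":-0.0007,"y":0.015,"z":0,"spin":0},{"fingers":-0.4,"x":-0.0007,"y":0.03,"z":0,"spin":0},{"fingers":-0.4,"x":-0.0007,"y":0.042,"z":0,"spin":0},{"fingers":-0.4,"x":-0.0007,"y":0.054,"z":0,"spin":0},{"fingers":-0.4,"x":-0.0007,"y":0.065,"z":0,"spin":0},{"fingers":-0.4,"x":-0.0007,"y":0.075,"z":0,"spin":0},{"fingers":-0.4,"x":-0.0007,"y":0.083,"z":0,"spin":0},{"fingers":-0.4,"x":-0.0007,"y":0.09,"z":0,"spin":0},{"fingers":-0.4,"x":-0.0007,"y":0.094,"z":0,"spin":0},{"fingers":-0.4,"x":-0.0007,"y":0.094,"z":0,"spin":0}]'
```

```text
time_s: 20.4
ee_pos: [0.5377, 0.1377, 0.041]
eef_rot: [-1.571, -0.0, -1.63]
force: [0.4, -0.2, -2.5]
grip_width: 0.0438
```

```bash
python3 -m handwheel '[{"fingers":-0.4,"x":0,"y":0.001,"z":0,"spin":0},{"fingers":-0.4,"x":0,"y":0.002,"z":0,"spin":0},{"fingers":-0.4,"x":0,"y":0.003,"z":0,"spin":0},{"fingers":-0.4,"x":0,"y":0.003,"z":0,"spin":0},{"fingers":-0.4,"x":0,"y":0.003,"z":0,"spin":0},{"fingers":-0.4,"x":0,"y":0.003,"z":0,"spin":0},{"fingers":-0.4,"x":0,"y":0.003,"z":0,"spin":0},{"fingers":-0.4,"x":0,"y":0.003,"z":0,"spin":0},{"fingers":-0.4,"x":0,"y":0.003,"z":0,"spin":0},{"fingers":-0.4,"x":0,"y":0.003,"z":0,"spin":0}]'
```

```text
time_s: 21.4
ee_pos: [0.5381, 0.1377, 0.0388]
eef_rot: [-1.57, 0.0, -1.63]
force: [-1.9, 0.2, 6.2]
grip_width: 0.0438
```

The cartridge is standing on the bay floor (6 N contact) and still held. I release and rise straight up.

```bash
python3 -m handwheel '[{"fingers":-0.4,"x":0,"y":0,"z":0,"spin":0},{"fingers":-0.4,"x":0,"y":0,"z":0,"spin":0},{"fingers":0.1,"x":0,"y":0,"z":0,"spin":0},{"fingers":0.4,"x":0,"y":0,"z":0,"spin":0},{"fingers":0.6,"x":0,"y":0,"z":0,"spin":0},{"fingers":0.6,"x":0,"y":0,"z":0,"spin":0},{"fingers":0.6,"x":0,"y":-0.01,"z":0,"spin":0},{"fingers":0.6,"x":0,"y":-0.04,"z":0,"spin":0},{"fingers":0.6,"x":0,"y":-0.08,"z":0,"spin":0},{"fingers":0.6,"x":0,"y":-0.12,"z":0,"spin":0}]'
python3 -m handwheel '[{"fingers":0.6,"x":0,"y":-0.02,"z":-0.01,"spin":0},{"fingers":0.6,"x":0,"y":-0.03,"z":-0.03,"spin":0},{"fingers":0.6,"x":0,"y":-0.03,"z":-0.05,"spin":0},{"fingers":0.6,"x":0,"y":-0.03,"z":-0.05,"spin":0},{"fingers":0.6,"x":0,"y":-0.03,"z":-0.05,"spin":0},{"fingers":0.6,"x":0,"y":-0.03,"z":-0.05,"spin":0},{"fingers":0.6,"x":0,"y":-0.03,"z":-0.05,"spin":0},{"fingers":0.6,"x":0,"y":-0.03,"z":-0.05,"spin":0},{"fingers":0.6,"x":0,"y":-0.03,"z":-0.05,"spin":0},{"fingers":0.6,"x":0,"y":-0.03,"z":-0.05,"spin":0}]'
python3 - <<'E'
from h import *
p,d,c=grab('wrist'); X=pts(d,c); ok=d>0
a=np.radians(-3.4); R=np.array([[np.cos(a),-np.sin(a)],[np.sin(a),np.cos(a)]])
L=np.dstack([(X[...,:2]-[.5378,.1369])@R*1000,X[...,2]*1000])
nb=p[...,0].astype(int)>150
m=ok&(L[...,2]>61.5-3)&(L[...,2]<70)&(abs(L[...,0])<20)&(abs(L[...,1])<28); q=L[m]; print(len(q),np.percentile(q,[1,50,99],axis=0).round(1).tolist())
A=np.c_[q[:,:2],np.ones(len(q))]; print('tilt',np.linalg.lstsq(A,q[:,2],rcond=None)[0][:2].round(3))
P,D,_=grab('scene'); cv2.imwrite('pics/fin.png',np.hstack([cv2.resize(p[60:400,120:520],(400,340)),cv2.resize(P[130:290,180:370],(400,340))])[:,:,::-1])
t=np.load('pics/scene0.npz')['p'].astype(int); df=abs(P.astype(int)-t).sum(2)
for n,(u,v) in dict(beaker=(189,204),bottle=(432,194),box=(328,265)).items(): print(n,np.median(df[v-20:v+20,u-18:u+18]),(df[v-20:v+20,u-18:u+18]>90).mean().round(3))
E
```

```text
time_s: 22.4
ee_pos: [0.5375, 0.1376, 0.1604]
eef_rot: [-1.571, -0.0, -1.63]
force: [1.2, 0.8, -0.1]
grip_width: 0.0752
time_s: 23.4
ee_pos: [0.488, 0.1406, 0.1883]
eef_rot: [-1.571, -0.0, -1.63]
force: [-0.5, -0.4, 0.5]
grip_width: 0.0754
1499 [[-14.2, -20.5, 61.7], [0.7, 1.1, 63.4], [14.3, 22.3, 65.0]]
tilt [-0.003  0.   ]
beaker 3.0 0.0
bottle 2.0 0.0
box 2.0 0.0
```

View pics/fin.png

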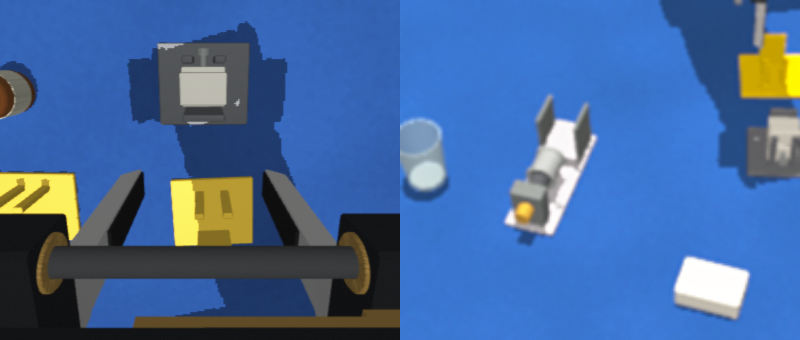

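The cartridge is seated upright in the bay at (203,85) in the picture, nipple in the notch. Its top is at 63.4 mm, as expected for the bay, and it is centred within about 1 mm. The bystanders have not moved and the gripper is clear.

```bash
python3 -c "
from station import workorder
print(workorder.hand_in())"
```

```text
the job is handed in; nothing more can be done
None
```

The cartridge is stored upright in the grey stand with its nipple in the notch, and the job was handed in at about 23.5 s of the 64 s allowed. The hand-in reported no verdict.

- **Sleeve:** I pulled it back to its stop, with the wrist force rising to about 30 N there. I then eased it forward and let go. A wrist view showed it at its rest position, with the cartridge popped to dock x of about −43.5 mm.
- **Cartridge:** I lifted it by its x faces, set it down on the bench and regripped it by its y sides. I lowered it into the bay until it pressed on the floor with about 6 N, and only then let go.
- **Final checks:**
  - The cartridge is within about 1 mm of the bay's centre, with its top at 63.4 mm (64 expected) and tilt under 0.01 rad.
  - The bottle, beaker and slide box are unchanged from the first picture.
  - The gripper is clear.
- **Disagreements:** The top and wrist cameras differed by 1–2 mm on the dock and stand positions, and I used the wrist values. I did not measure the sleeve again after releasing it, but nothing touched it after that and the last picture shows nothing amiss.

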